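# Pin the cover of a tile press mould

### The arm

A 6-joint arm with a two-finger parallel gripper is mounted at the origin on the work surface. World frame = base frame: x ahead of the robot, y to its left, z up, the work surface at z = 0. Lengths are in m, angles in rad, forces in N, time in s.
With the tool pointing down it reaches from about 0.275 to 0.825 m from the base axis. Payload 4.9 kg.
Tool frame: the origin (TCP) lies between the finger pads; the fingertips stand 22 mm ahead of it and the grasp point (between the pads) lies 3 mm ahead of it; x points along the fingers, y is the direction in which the jaws open and shut, and the axes are right-handed (so a half turn about x gives the same grasp; the last joint's range is limited). The gripper opens to 85 mm and grips with 20 to 120 N. Pads are 22 mm wide; open, the fingers measure 114 mm over their backs; the gripper's body (76 mm by 85 mm) begins 54 mm behind the grasp point. The pads swing forward as they close: fully open they stand 13 mm farther back than shut.
Start: joints at [0.995, 0.326, -0.193, 1.052, 0, 1.437], TCP at [0.235, 0.497, 0.253] pointing down, gripper open.
Joint ranges: [-2.65, 2.65], [-0.97, 1.79], [-1.3, 1.35], [-1.93, 2.1], [-1.47, 1.37], [-3.14, 3.14]. Speed limits (rad/s): [2.57, 2.57, 3.14, 3.14, 3.14, 3.14].

### API

Orientations are given as a unit quaternion [x, y, z, w].
In Python, from station import sensors, cams, finish_job gives the robot as it stands.
- The arm moves only by the tool servo_tool, never from a script. Its argument "rows" is a list that holds one entry, the list of rows, each a list of 7 numbers: the finger opening in mm, from 0 to 85.4, then the shift along the tool's x, y, z in units of 30 mm (1.0 is 30 mm), then the turn, a rotation vector about the tool's x, y, z in units of 6 degrees (1.0 is 6 degrees). In form: [[[grip, x, y, z, rx, ry, rz], ...]]. A call has 1 to 5 rows; each row shifts and turns the pose as measured when the row begins, along the tool's axes as they then stand; what a row does not reach is not made up. A row lasts 1/12 s, in which the tool goes at most 41.7 mm and 7.16 degrees, less where a joint would pass 70% of its speed; a pose out of reach is approached as far as the arm can. A call is refused whole if a number of a shift passes 1 or a number of a turn 1, either way. A call with a gripper value outside its range is refused whole. The fingers move at their own pace and stop on an object; "squeeze" is the grip in N (left out, the last holds). Time passes only in rows, so rows that do not move let the fingers close. It gives the time, the measured TCP pose, the force and the opening at its end, in the units of the state.
- sensors.read_state(): the state, without advancing time (a new reading comes with each control period).
- cams.grab_frame(name): name is "scene" or "top" or "wrist"; returns (picture, depth): 420x560x3 uint8, blue, green, red; 420x560 float32, m along the optical axis (not along the pixel's ray), 0 where there is no reading.
- cams.camera_params(name): a dict with "camera_matrix" (3x3 intrinsics, pixels), "world_from_camera" (4x4, takes a point from camera to world coordinates); the wrist camera has in their place "tool_from_camera" (4x4, takes a point from camera to tool coordinates, whose origin is the TCP and whose axes are the tool frame's). Camera axes: x right, y down, z forward; pixel columns grow to the right and rows downward; lengths in m; the calibration is good to about 2 mm. A picture is of the moment at which its call begins: read the wrist's pose just before it. camera_params takes no time and is no camera call.
- finish_job(): hands the job in, once; it reports no verdict.
The state is a dict: "clock": time; "q": joint angles; "qvel": joint speeds; "joint_torque": joint torques, N m; "position": TCP position; "ee_rot": TCP orientation; "wrist_force": force on the tool from outside, world axes, zero at the start; "wrist_torque": the same for the moment, N m; "width": finger opening in m.
Only numpy, scipy, OpenCV 4.12 (cv2) and the standard library are available. Lean on these libraries where they do the work, as an engineer would, in place of code of your own. Each camera call takes 0.05 s, during which the arm holds its last target.

### The job

Take the long flanged wooden pin out of the rack and fit it in the empty hole of the tile mould's cover plate: lower it, still in the grip and not dropped, until its tip has passed through the cover into the hole hidden in the base below and its flange lies flat on the cover, then let go. Leave the short pin and the plain dowel in the rack.

Things in the scene. Friction and masses are not known exactly. Their poses are not given: they have to be found in the camera images.
- long_pin: Pin to fit: turned brown wood, tip down in the rack. Origin: centre of the tip; z up its axis. Shank 62 mm long, 20 mm dia., last 14 mm tapering to a blunt 12 mm tip; then a round flange 60 mm dia., 8 mm thick (62 to 70 mm above tip); then a plain cylindrical grip 28 mm dia., 44 mm tall (70 to 114 mm). About 0.1 kg. Which of the rack's pockets it stands in changes.
- cover_hole (a point): Empty 38 mm hole, centre at the top face of the mould's 10 mm aluminium cover, 70 mm above table; z up. Below: 18 mm gap, then coaxial hidden hole in the base, 34 mm dia., 36 deep: flange down on the cover, the tip is 62 mm below this point. Mould fixed, 120 x 230 mm, any yaw. 140 mm along this point's -y a like pin is already home, its head 122 mm above table.
- short_pin: Bystander: same wood, flange and grip as the long pin but a shank of only 28 mm (80 mm tall in all). Origin: centre of the tip, z up. Stays in the rack: a fixed dark-wood block 80 x 250 x 32 mm, three pockets 80 mm apart in a row within 0.4 rad of the y direction, each 23 mm wide, 24 deep, floor 8 mm above table; pins stand loosely in them.
- dowel: Bystander: plain straight wooden dowel, 20 mm dia., 95 mm tall, no flange, standing in the rack. Origin: centre of its lower end, z up. Stays in the rack.
Not all that is in view belongs to the job. Leave any blue look-alike of the long_pin alone.

How it is judged:
By the outcome, as a careful person would: the job done as asked, in the order asked, and still so for the second after the job is handed in, with the robot touching nothing.
It also fails if it takes over 48 s, if anything falls off the work surface, if the arm or the gripper's body presses on something with over 40 N, if the wrist force passes 120 N, or if a joint passes its speed limit or range.

## Working session

There is one attempt and no reset: what is moved stays moved. The work goes in short steps, Python scripts to look and compute and a tool call to move; the robot and the scene stay as the last step left them, time stands still between calls to the robot, and variables do not carry over. Pictures are saved under pics/ and viewed, and the job is handed in when it is done.

Besides the shell and the picture viewer there is one more tool, called by a JSON object that holds its "method" and its "body". servo_tool: Moves the arm, as the interface text tells. Its arguments: {"type":"object","properties":{"rows":{"type":"array"},"squeeze":{"type":"number"}},"required":["rows"]}

```bash
mkdir -p pics; ls
python3 - <<'E'
from station import sensors,cams
import cv2,numpy as np,json
s=sensors.read_state();print(s)
for n in ["scene","top"]:
    p,d=cams.grab_frame(n);cv2.imwrite(f"pics/{n}0.png",p);np.savez(f"pics/{n}0.npz",p=p,d=d)
for n in ["scene","top","wrist"]:print(n,cams.camera_params(n))
E
```

```text
pics
{'clock': 0.0, 'q': array([ 9.94784572e-01,  3.26938956e-01, -1.93600728e-01,  1.05198446e+00,
        2.28247834e-05,  1.43658408e+00]), 'qvel': array([ 0.00057918,  0.00107658, -0.00190579, -0.00174581,  0.0011628 ,
        0.0005471 ]), 'joint_torque': array([ 8.97614354e-04, -4.43397689e+01,  2.62441278e+01,  1.53508340e-02,
       -8.21018875e-05,  1.14934417e-05]), 'position': array([0.2348518 , 0.49673414, 0.25249808]), 'ee_rot': array([ 0.15436246,  0.69014429, -0.15550237,  0.68970436]), 'wrist_force': array([0.35128879, 0.75384432, 0.00499786]), 'wrist_torque': array([-0.03089141,  0.03903464,  0.04852581]), 'width': 0.08531712356665293}
scene {'camera_matrix': array([[529.3146344 ,   0.        , 279.67975872],
       [  0.        , 529.3146344 , 210.12999134],
       [  0.        ,   0.        ,   1.        ]]), 'world_from_camera': array([[-0.88611517,  0.37797246, -0.26821023,  0.8117855 ],
       [ 0.46346145,  0.72495377, -0.50955423,  0.54528192],
       [ 0.00184255, -0.57582883, -0.8175682 ,  0.9381791 ],
       [ 0.        ,  0.        ,  0.        ,  1.      
[... 387 characters left out ...]
5182141e-03, -1.40786332e-01, -9.90022113e-01,
         8.61621187e-01],
       [ 0.00000000e+00,  0.00000000e+00,  0.00000000e+00,
         1.00000000e+00]])}
wrist {'camera_matrix': array([[302.70870095,   0.        , 277.95308573],
       [  0.        , 302.70870095, 206.94807612],
       [  0.        ,   0.        ,   1.        ]]), 'tool_from_camera': array([[ 1.55537676e-03, -2.79145441e-01,  9.60247574e-01,
        -1.20358425e-01],
       [ 9.99998613e-01,  1.00619481e-03, -1.32726178e-03,
         3.76194502e-04],
       [-5.95697054e-04,  9.60248306e-01,  2.79146619e-01,
        -7.13093715e-02],
       [ 0.00000000e+00,  0.00000000e+00,  0.00000000e+00,
         1.00000000e+00]])}
```

View pics/scene0.png

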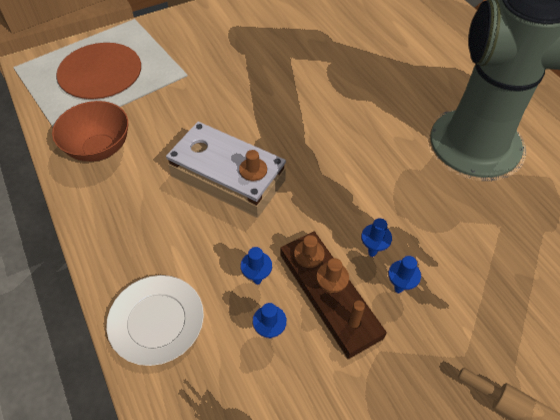

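View pics/top0.png

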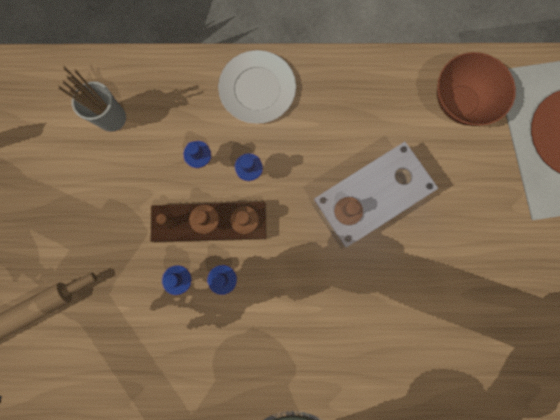

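The scene view shows the mould with its empty hole near (200,146) and the home pin at (252,165). The rack holds two flanged pins, at (310,250) and (334,272), and the dowel at (357,315). In the top view the hole is at (403,176), the two pins at (204,218) and (244,219), and the dowel at (161,218). Blue look-alikes stand around the rack.

```bash
cat > h.py <<'E'
import numpy as np,cv2
from station import sensors,cams
from scipy.spatial.transform import Rotation as R
def cloud(n,d,T=None):
    c=cams.camera_params(n);K=c["camera_matrix"]
    if T is None:T=c["world_from_camera"]
    v,u=np.mgrid[:d.shape[0],:d.shape[1]]
    P=np.stack([(u-K[0,2])/K[0,0]*d,(v-K[1,2])/K[1,1]*d,d],-1)
    W=P@T[:3,:3].T+T[:3,3]; W[d<=0]=np.nan
    return W
def wristT():
    s=sensors.read_state();T=np.eye(4);T[:3,:3]=R.from_quat(s["ee_rot"]).as_matrix();T[:3,3]=s["position"]
    return T@cams.camera_params("wrist")["tool_from_camera"]
E
python3 - <<'E'
from h import *
for n,boxes in dict(top=dict(A=(185,200,225,238),B=(228,200,262,240),D=(152,208,172,230),home=(330,190,368,228)),scene=dict(A=(318,250,352,292),B=(293,232,326,268),D=(345,295,368,330),home=(238,145,270,182))).items():
    z=np.load(f"pics/{n}0.npz");W=cloud(n,z["d"])
    for k,(a,b,c,e) in boxes.items():
        w=W[b:e,a:c].reshape(-1,3);w=w[np.isfinite(w[:,2])]
        zz=w[:,2];h,ed=np.histogram(zz,np.arange(0,.16,.004))
        print(n,k,"max",np.round(np.sort(zz)[-8:],3)[::3],{round(ed[i],3):int(h[i]) for i in range(len(h)) if h[i]>15})
        t=w[zz>zz.max()-.006];print("  top mean",t.mean(0).round(4),len(t))
    # cover plane
    m=(W[...,2]>.062)&(W[...,2]<.076)
    m=m.astype(np.uint8);cn,l,st,ce=cv2.connectedComponentsWithStats(m)
    i=1+np.argmax(st[1:,4]);pts=W[l==i];print(n,"cover",st[i],np.median(pts[:,2]),pts[:,:2].mean(0),cv2.minAreaRect((pts[:,:2]*1000).astype(np.float32)))
E
```

```text
top A max [0.125 0.125 0.125] {np.float64(0.0): 80, np.float64(0.028): 313, np.float64(0.032): 388, np.float64(0.072): 22, np.float64(0.076): 382, np.float64(0.08): 52, np.float64(0.116): 21, np.float64(0.12): 125}
  top mean [0.5129 0.1825 0.1222] 146
top B max [0.09  0.09  0.092] {np.float64(0.0): 50, np.float64(0.028): 289, np.float64(0.032): 350, np.float64(0.04): 213, np.float64(0.044): 210, np.float64(0.084): 67, np.float64(0.088): 72}
  top mean [0.5153 0.1029 0.0883] 128
top D max [0.105 0.105 0.105] {np.float64(0.028): 112, np.float64(0.032): 172, np.float64(0.1): 59, np.float64(0.104): 20}
  top mean [0.5106 0.2622 0.1032] 79
top home max [0.124 0.125 0.125] {np.float64(0.064): 45, np.float64(0.068): 665, np.float64(0.072): 101, np.float64(0.076): 363, np.float64(0.08): 52, np.float64(0.116): 20, np.float64(0.12): 129}
  top mean [ 0.5298 -0.1144  0.1219] 148
top cover [ 314  142  124  106 5394] 0.07005753124579706 [ 0.56888263 -0.17692198] ((567.732666015625, -173.87208557128906), (120.10150146484375, 231.51193237304688), 32.26757049560547)
scene A max [0.124 0.125 0.126] 
[... 820 characters left out ...]
0): 29, np.float64(0.028): 234, np.float64(0.032): 230, np.float64(0.036): 18, np.float64(0.1): 68, np.float64(0.104): 28}
  top mean [0.5108 0.2647 0.1032] 94
scene home max [0.124 0.124 0.125] {np.float64(0.0): 37, np.float64(0.064): 72, np.float64(0.068): 367, np.float64(0.072): 123, np.float64(0.076): 237, np.float64(0.08): 49, np.float64(0.092): 18, np.float64(0.096): 17, np.float64(0.104): 18, np.float64(0.108): 20, np.float64(0.116): 37, np.float64(0.12): 87}
  top mean [ 0.5306 -0.112   0.1217] 105
scene cover [ 166  122  120   79 4061] 0.06974858481782065 [ 0.57281103 -0.17008196] ((567.8908081054688, -172.50515747070312), (124.76164245605469, 234.04266357421875), 32.02093505859375)
```

Run:
```python
from h import *
s=sensors.read_state();M=R.from_quat(s["ee_rot"]).as_matrix();print("tool axes\n",M.round(3))
for n,(a,b,c,e) in dict(top=(385,160,420,192),scene=(184,132,216,160)).items():
    z=np.load(f"pics/{n}0.npz");W=cloud(n,z["d"]);C=cams.camera_params(n)["world_from_camera"][:3,3]
    img=z["p"]; 
    D=W-C; Q=C+D*((.07-C[2])/D[...,2])[...,None]
    sub=np.zeros(W.shape[:2],np.uint8);sub[b:e,a:c]=(W[b:e,a:c,2]<.0655)
    cn,l,st,ce=cv2.connectedComponentsWithStats(sub);i=1+np.argmax(st[1:,4])
    q=Q[l==i][:,:2]*1000
    print(n,"hole",st[i],q.mean(0),cv2.minEnclosingCircle(q.astype(np.float32)),2*np.sqrt(len(q)and cv2.contourArea(cv2.convexHull(q.astype(np.float32)))/np.pi))
    # blue
    hsv=cv2.cvtColor(img,cv2.COLOR_BGR2HSV);bm=cv2.inRange(hsv,(105,150,40),(130,255,255))
    cn,l,st,ce=cv2.connectedComponentsWithStats(bm)
    for i in range(1,cn):
        if st[i,4]>60:
            w=W[l==i];w=w[np.isfinite(w[:,2])];t=w[w[:,2]>w[:,2].max()-.006];print("blue",t.mean(0).round(3),st[i,4])
    # pin A tilt: top disc vs flange
    bx=dict(top=(185,200,225,238),scene=(318,250,352,292))[n];w=W[bx[1]:bx[3],bx[0]:bx[2]].reshape(-1,3)
    for lo,hi in((.116,.128),(.072,.083)):
        t=w[(w[:,2]>lo)&(w[:,2]<hi)];A=np.c_[t[:,:2]-t[:,:2].mean(0),np.ones(len(t))];k=np.linalg.lstsq(A,t[:,2],rcond=None)[0]
        print("A",t.mean(0).round(4),cv2.minEnclosingCircle((t[:,:2]*1000).astype(np.float32)),"slopes",k[:2].round(3))
    cv2.imwrite(f"pics/z_{n}.png",cv2.resize(np.hstack([img[b-20:e+20,a-20:c+20]]),None,fx=6,fy=6))
```

```text
tool axes
 [[-0.001  0.428  0.904]
 [-0.001  0.904 -0.428]
 [-1.    -0.002 -0.   ]]
top hole [394 168  18  17 236] [ 604.30935447 -231.97425815] ((604.0028076171875, -231.8767547607422), 18.542131423950195) 35.45332734699448
blue [0.652 0.203 0.114] 194
blue [0.39  0.237 0.114] 292
blue [0.393 0.155 0.114] 107
A [0.5126 0.1823 0.1219] ((513.251220703125, 182.7386474609375), 13.981497764587402) slopes [0.008 0.039]
A [0.511  0.1799 0.0782] ((513.2288208007812, 182.83355712890625), 29.898727416992188) slopes [-0.002  0.006]
scene hole [190 141  18  12 156] [ 605.58631376 -229.29463259] ((605.064453125, -231.01980590820312), 18.85394859313965) 34.83383716320416
blue [0.391 0.147 0.114] 742
blue [0.625 0.095 0.114] 766
blue [0.39  0.239 0.114] 819
blue [0.653 0.206 0.114] 845
A [0.514  0.186  0.1213] ((513.7083129882812, 184.99766540527344), 14.108223915100098) slopes [-0.047 -0.071]
A [0.5171 0.191  0.0779] ((513.6430053710938, 184.9066619873047), 30.271881103515625) slopes [-0.006 -0.007]
```

Run:
```python
from h import *
T=wristT()
p,d=cams.grab_frame("wrist");cv2.imwrite("pics/w0.png",p)
```

```text
(no output)
```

View pics/w0.png

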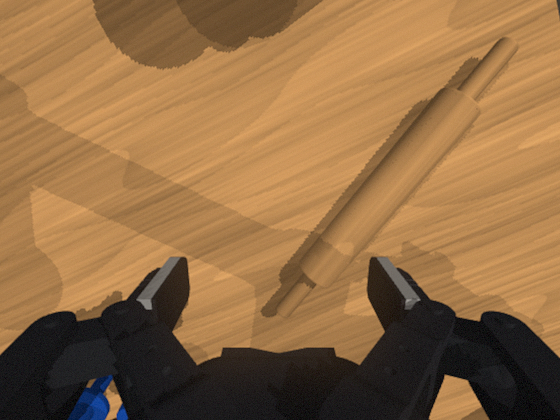

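The wrist view shows only the rolling pin and a blue pin at the lower left edge. Pin A is the long one: it stands upright in the middle pocket at about (0.5134, 0.1838), top at 0.122. The hole is at about (0.6045, -0.2315), and that agrees with the home pin plus 140 mm.

I'll move above the pin with the fingers at 50 mm, keeping the current yaw.

{"method": "servo_tool", "body": {"rows": [[[50, 0, -0.4, 0.95, 0, 0, 0], [50, 0, -0.4, 0.95, 0, 0, 0], [50, 0, -0.4, 0.95, 0, 0, 0], [50, 0, -0.4, 0.95, 0, 0, 0], [50, 0, -0.4, 0.95, 0, 0, 0]]], "squeeze": 40}}

```text
clock: 0.57
position: [0.3372, 0.3818, 0.2507]
ee_rot: [0.15, 0.692, -0.151, 0.69]
wrist_force: [0.6, -0.5, 0.7]
width: 0.0502
```

{"method": "servo_tool", "body": {"rows": [[[50, 0, -0.4, 0.95, 0, 0, 0], [50, 0, -0.4, 0.95, 0, 0, 0], [50, 0, -0.4, 0.95, 0, 0, 0], [50, 0, -0.4, 0.95, 0, 0, 0], [50, 0, -0.4, 0.95, 0, 0, 0]]]}}

```text
clock: 0.98
position: [0.4449, 0.2613, 0.2494]
ee_rot: [0.149, 0.693, -0.151, 0.689]
wrist_force: [0.2, 0.5, 0.1]
width: 0.0501
```

{"method": "servo_tool", "body": {"rows": [[[50, 0, -0.45, 1, 0, 0, 0], [50, 0, -0.45, 1, 0, 0, 0], [50, 0, -0.4, 0.9, 0, 0, 0], [50, 0, 0, 0, 0, 0, 0]]]}}

```text
clock: 1.32
position: [0.5134, 0.1816, 0.2482]
ee_rot: [0.15, 0.692, -0.154, 0.689]
wrist_force: [0.6, 1.5, -0.7]
width: 0.0499
```

```bash
cat > go.py <<'E'
from h import *
import sys
# go.py x y z : remaining in tool units (30mm) ; turn units to tool-down same yaw
s=sensors.read_state();M=R.from_quat(s["ee_rot"]).as_matrix();p=s["position"]
t=np.array(list(map(float,sys.argv[1:4])))
z=M[:,2].copy();z[2]=0;z/=np.linalg.norm(z);x=np.array([0,0,-1.]);G=np.stack([x,np.cross(z,x),z],1)
print("clock",round(s["clock"],2),"pos",p.round(4),"rem units",(M.T@(t-p)/.03).round(3),"turn units",(R.from_matrix(M.T@G).as_rotvec()/np.radians(6)).round(3),"F",s["wrist_force"].round(1),"T",s["wrist_torque"].round(2),"w",round(s["width"],4),"q6",s["q"][5].round(2))
E
python3 go.py .5134 .1838 .105
python3 - <<'E'
from h import *
T=wristT();p,d=cams.grab_frame("wrist");cv2.imwrite("pics/w1.png",p);W=cloud("wrist",d,T)
m=(W[...,2]>.114)&(W[...,2]<.13)&(abs(W[...,0]-.513)<.03)&(abs(W[...,1]-.184)<.03)
t=W[m];print(len(t),t.mean(0),cv2.minEnclosingCircle((t[:,:2]*1000).astype(np.float32)))
E
```

```text
clock 1.32 pos [0.5134 0.1816 0.2482] rem units [ 4.773  0.093 -0.017] turn units [ 0.    -0.029  0.052] F [ 0.6  1.5 -0.7] T [ 0.01 -0.06 -0.02] w 0.0499 q6 0.64
807 [0.51098385 0.18326402 0.12112007] ((512.076904296875, 182.59861755371094), 13.993415832519531)
```

View pics/w1.png

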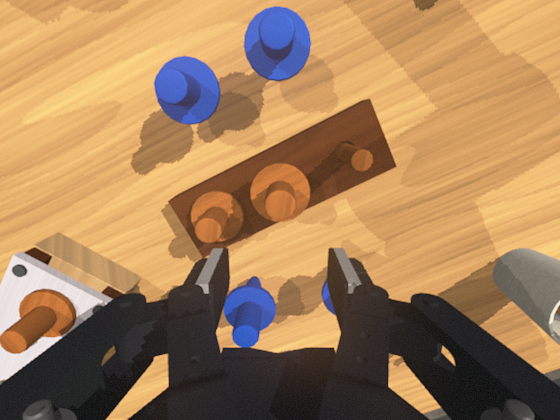

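The wrist view looks ahead of the jaws: the long pin's top is at (280,200), the short pin at (210,230) and the dowel at (362,158). It puts the pin at (0.512, 0.183), which agrees within about 1 mm. I'll descend.

{"method": "servo_tool", "body": {"rows": [[[50, 0.9, 0.05, 0, 0, 0, 0], [50, 0.9, 0, 0, 0, 0, 0], [50, 0.9, 0, 0, 0, 0, 0], [50, 0.9, 0, 0, 0, 0, 0], [50, 0.5, 0, 0, 0, 0, 0]]]}}

```text
clock: 1.78
position: [0.5126, 0.1874, 0.125]
ee_rot: [0.152, 0.691, -0.151, 0.691]
wrist_force: [-0.8, -0.1, -0.3]
width: 0.0497
```

```bash
python3 go.py .513 .1835 .105
```

```text
clock 1.78 pos [0.5126 0.1874 0.125 ] rem units [ 0.666 -0.113  0.067] turn units [-0.    -0.001 -0.017] F [-0.8 -0.1 -0.3] T [0.01 0.07 0.01] w 0.0497 q6 0.65
```

{"method": "servo_tool", "body": {"rows": [[[50, 0.2, -0.1, 0.06, 0, 0, 0], [50, 0.25, 0, 0, 0, 0, 0], [50, 0.2, 0, 0, 0, 0, 0], [50, 0, 0, 0, 0, 0, 0]]]}}

```text
clock: 2.12
position: [0.5079, 0.1858, 0.1011]
ee_rot: [0.15, 0.694, -0.15, 0.688]
wrist_force: [0.2, 0.0, 0.4]
width: 0.0503
```

```bash
python3 go.py .513 .1835 .105
```

```text
clock 2.12 pos [0.5079 0.1858 0.1011] rem units [-0.13   0.     0.184] turn units [ 0.    -0.068  0.02 ] F [0.2 0.  0.4] T [-0.05 -0.05  0.01] w 0.0503 q6 0.64
```

{"method": "servo_tool", "body": {"rows": [[[50, -0.13, 0, 0.15, 0, 0, 0], [50, 0, 0, 0, 0, 0, 0]]]}}

```text
clock: 2.28
position: [0.5129, 0.1844, 0.1064]
ee_rot: [0.15, 0.693, -0.15, 0.689]
wrist_force: [-0.6, -0.1, -0.3]
width: 0.05
```

```bash
python3 go.py .513 .1835 .105
```

```text
clock 2.28 pos [0.5129 0.1844 0.1064] rem units [ 0.047 -0.026  0.017] turn units [ 0.    -0.056  0.011] F [-0.6 -0.1 -0.3] T [-0.   -0.05  0.04] w 0.05 q6 0.64
```

Within 1 mm, so I'll close.

{"method": "servo_tool", "body": {"rows": [[[20, 0, 0, 0, 0, 0, 0], [20, 0, 0, 0, 0, 0, 0], [20, 0, 0, 0, 0, 0, 0], [20, 0, 0, 0, 0, 0, 0], [20, 0, 0, 0, 0, 0, 0]]], "squeeze": 50}}

```text
clock: 2.7
position: [0.515, 0.1844, 0.1094]
ee_rot: [0.151, 0.692, -0.149, 0.69]
wrist_force: [-0.4, -0.4, -0.2]
width: 0.0269
```

```bash
python3 go.py .513 .1835 .235
```

```text
clock 2.7 pos [0.515  0.1844 0.1094] rem units [-4.187 -0.049 -0.055] turn units [-0.    -0.019 -0.014] F [-0.4 -0.4 -0.2] T [-0.01  0.08  0.02] w 0.0269 q6 0.64
```

{"method": "servo_tool", "body": {"rows": [[[20, -0.3, 0, 0, 0, 0, 0], [20, -0.6, 0, 0, 0, 0, 0], [20, -0.8, 0, 0, 0, 0, 0], [20, -0.8, 0, 0, 0, 0, 0], [20, -0.8, 0, 0, 0, 0, 0]]]}}

```text
clock: 3.12
position: [0.5105, 0.1833, 0.2078]
ee_rot: [0.149, 0.696, -0.151, 0.686]
wrist_force: [0.0, -0.3, -1.3]
width: 0.0268
```

{"method": "servo_tool", "body": {"rows": [[[20, -0.6, 0, 0, 0, 0, 0], [20, -0.5, 0, 0, 0, 0, 0], [20, 0, 0, 0, 0, 0, 0]]]}}

```text
clock: 3.37
position: [0.5134, 0.1839, 0.2498]
ee_rot: [0.15, 0.693, -0.15, 0.689]
wrist_force: [1.1, -0.1, -0.6]
width: 0.0269
```

```bash
python3 go.py .6045 -.2315 .245
python3 - <<'E'
from h import *
for n in["scene","wrist"]:
    p,d=cams.grab_frame(n);cv2.imwrite(f"pics/{n}2.png",p)
E
```

```text
clock 3.37 pos [0.5134 0.1839 0.2498] rem units [  0.115 -11.341   8.507] turn units [-0.    -0.047 -0.002] F [ 1.1 -0.1 -0.6] T [ 0.01 -0.05  0.  ] w 0.0269 q6 0.63
```

View pics/scene2.png

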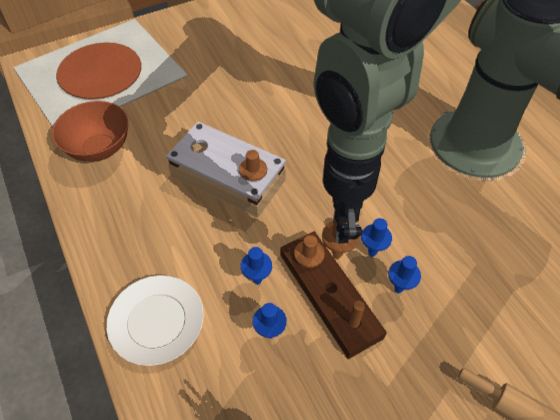

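View pics/wrist2.png

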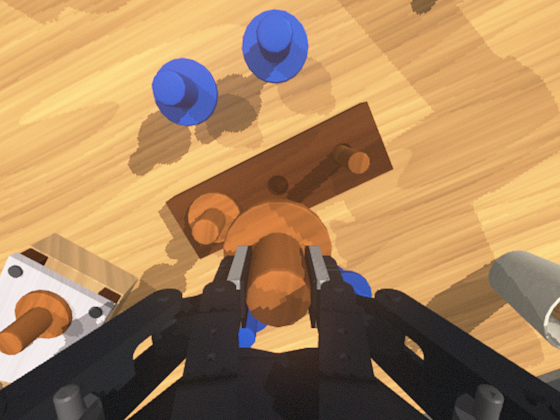

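The scene view shows the pin held at (340,240), with the middle pocket at (332,288) empty and the short pin and dowel still in the rack. The wrist view shows the pin upright between the pads. Its tip is at about 0.15, above the home pin's head, so I'll carry it across.

{"method": "servo_tool", "body": {"rows": [[[20, 0, -0.4, 0.3, 0, 0, 0], [20, 0, -0.8, 0.6, 0, 0, 0], [20, 0, -0.9, 0.67, 0, 0, 0], [20, 0, -0.9, 0.67, 0, 0, 0], [20, 0, -0.9, 0.67, 0, 0, 0]]]}}

```text
clock: 3.88
position: [0.539, 0.0429, 0.2389]
ee_rot: [0.145, 0.699, -0.145, 0.685]
wrist_force: [0.5, 0.1, -1.8]
width: 0.027
```

{"method": "servo_tool", "body": {"rows": [[[20, 0, -0.9, 0.67, 0, 0, 0], [20, 0, -0.9, 0.67, 0, 0, 0], [20, 0, -0.9, 0.67, 0, 0, 0], [20, 0, -0.9, 0.67, 0, 0, 0], [20, 0, -0.9, 0.67, 0, 0, 0]]]}}

```text
clock: 4.3
position: [0.5722, -0.1278, 0.2279]
ee_rot: [0.145, 0.704, -0.145, 0.68]
wrist_force: [0.2, 0.2, -1.2]
width: 0.0269
```

```bash
python3 go.py .6045 -.2315 .245
```

```text
clock 4.3 pos [ 0.5722 -0.1278  0.2279] rem units [-0.633 -2.736  2.352] turn units [ 0.001 -0.32   0.057] F [ 0.2  0.2 -1.2] T [-0.01 -0.07  0.01] w 0.0269 q6 0.07
```

{"method": "servo_tool", "body": {"rows": [[[20, -0.4, -0.6, 0.5, 0, -0.15, 0], [20, -0.3, -0.8, 0.7, 0, -0.2, 0], [20, 0, -0.7, 0.6, 0, -0.1, 0], [20, 0, -0.4, 0.3, 0, 0, 0], [20, 0, 0, 0, 0, 0, 0]]]}}

```text
clock: 4.72
position: [0.597, -0.2329, 0.2374]
ee_rot: [0.145, 0.692, -0.151, 0.691]
wrist_force: [0.3, -0.3, -1.0]
width: 0.0269
```

```bash
python3 go.py .6045 -.2315 .245
python3 - <<'E'
from h import *
for n in["scene","top","wrist"]:
    p,d=cams.grab_frame(n);cv2.imwrite(f"pics/{n}3.png",p);np.savez(f"pics/{n}3.npz",p=p,d=d)
    T=wristT() if n=="wrist" else None
    W=cloud(n,d,T);w=W.reshape(-1,3)
    s=sensors.read_state();z=s["position"][2]
    m=(abs(w[:,0]-.6045)<.05)&(abs(w[:,1]+.2315)<.05)
    h,ed=np.histogram(w[m][:,2],np.arange(0,.3,.005));print(n,{round(ed[i],3):int(h[i]) for i in range(len(h)) if h[i]>10})
E
```

```text
clock 4.72 pos [ 0.597  -0.2329  0.2374] rem units [-0.253  0.144  0.21 ] turn units [-0.     0.009  0.077] F [ 0.3 -0.3 -1. ] T [-0.01  0.   -0.05] w 0.0269 q6 -0.06
scene {np.float64(0.0): 12, np.float64(0.005): 11, np.float64(0.015): 12, np.float64(0.03): 19, np.float64(0.035): 31, np.float64(0.04): 145, np.float64(0.06): 40, np.float64(0.065): 731, np.float64(0.07): 542, np.float64(0.15): 13, np.float64(0.155): 17, np.float64(0.16): 15, np.float64(0.165): 19, np.float64(0.17): 16, np.float64(0.175): 13, np.float64(0.195): 15, np.float64(0.2): 98, np.float64(0.205): 257, np.float64(0.215): 18, np.float64(0.22): 18, np.float64(0.225): 26, np.float64(0.23): 28, np.float64(0.235): 33, np.float64(0.24): 22, np.float64(0.245): 21, np.float64(0.26): 15, np.float64(0.265): 25, np.float64(0.27): 29, np.float64(0.28): 32, np.float64(0.285): 45, np.float64(0.29): 22}
top {np.float64(0.0): 12, np.float64(0.005): 43, np.float64(0.01): 11, np.float64(0.015): 14, np.float64(0.02): 12, np.float64(0.025): 12, np.float64(0.03): 14, np.float64(0.035): 15, np.float64(0.04): 86, np.float64(0.06): 19,
[... 399 characters left out ...]
.275): 40, np.float64(0.28): 64, np.float64(0.285): 69, np.float64(0.29): 66}
wrist {np.float64(0.0): 32, np.float64(0.005): 285, np.float64(0.01): 11, np.float64(0.04): 34, np.float64(0.065): 2303, np.float64(0.07): 3094, np.float64(0.195): 12, np.float64(0.2): 201, np.float64(0.205): 3506, np.float64(0.21): 157, np.float64(0.215): 220, np.float64(0.22): 396, np.float64(0.225): 489, np.float64(0.23): 541, np.float64(0.235): 596, np.float64(0.24): 694, np.float64(0.245): 1117, np.float64(0.25): 3321, np.float64(0.255): 538, np.float64(0.26): 1195, np.float64(0.265): 2147, np.float64(0.27): 4691, np.float64(0.275): 2113, np.float64(0.28): 2530, np.float64(0.285): 4269, np.float64(0.29): 5676}
```

View pics/scene3.png

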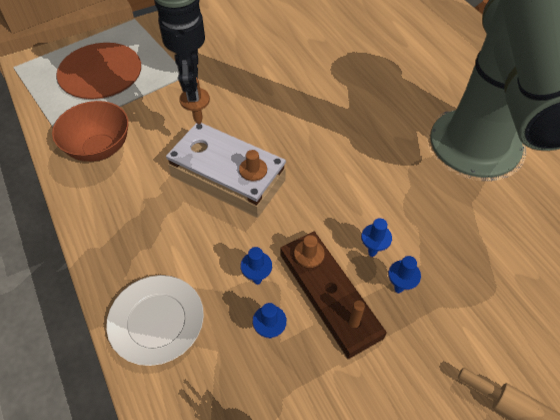

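View pics/wrist3.png

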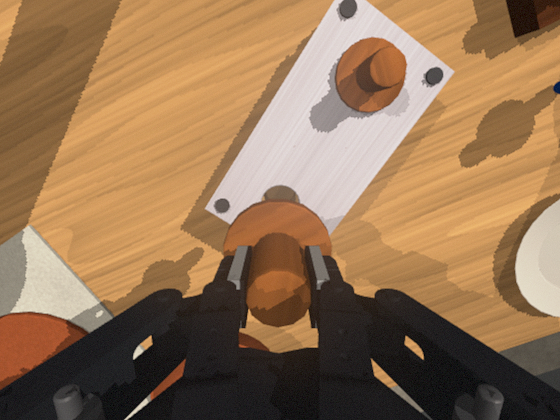

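The scene view shows the pin upright at (195,100) above the mould, with the hole at (200,146). The wrist view shows the flange at (278,235) and the hole just showing behind it at (281,193). Next I'll measure the held pin's offset and tilt.

```bash
python3 - <<'E'
from h import *
s=sensors.read_state();p=s["position"];print(p.round(4),s["clock"])
for n in["scene","top","wrist"]:
    z=np.load(f"pics/{n}3.npz");T=wristT() if n=="wrist" else None
    W=cloud(n,z["d"],T);w=W.reshape(-1,3)
    m=(np.hypot(w[:,0]-p[0],w[:,1]-p[1])<.04)
    for lo,hi in((.2,.2115),(.246,.2555)):
        t=w[m&(w[:,2]>lo)&(w[:,2]<hi)]
        A=np.c_[t[:,:2]-t[:,:2].mean(0),np.ones(len(t))];k=np.linalg.lstsq(A,t[:,2],rcond=None)[0]
        print(n,lo,len(t),t.mean(0).round(4),cv2.minEnclosingCircle((t[:,:2]*1000).astype(np.float32)),k.round(3),np.median(t[:,2]).round(4))
E
python3 go.py .6045 -.2315 .2
```

```text
[ 0.5963 -0.229   0.2377] 4.8667
scene 0.2 358 [ 0.5983 -0.2221  0.206 ] ((596.8466796875, -231.891357421875), 31.4287166595459) [-0.007 -0.041  0.206] 0.2062
scene 0.246 18 [ 0.592  -0.2221  0.248 ] ((597.5814208984375, -223.59625244140625), 22.41840171813965) [-0.014 -0.053  0.248] 0.2477
top 0.2 400 [ 0.5833 -0.2224  0.206 ] ((594.4351806640625, -231.28414916992188), 30.107465744018555) [ 0.014 -0.045  0.206] 0.2062
top 0.246 182 [ 0.5899 -0.2319  0.2502] ((590.7860107421875, -224.09666442871094), 23.887353897094727) [ 0.029 -0.051  0.25 ] 0.2502
wrist 0.2 3744 [ 0.5802 -0.2228  0.2067] ((594.291748046875, -228.94515991210938), 29.53232765197754) [ 0.031 -0.035  0.207] 0.2068
wrist 0.246 4325 [ 0.5933 -0.2275  0.2507] ((589.4684448242188, -225.953857421875), 27.048627853393555) [ 0.041 -0.026  0.251] 0.2507
clock 4.87 pos [ 0.5963 -0.229   0.2377] rem units [1.257 0.043 0.286] turn units [ 0.    -0.011  0.062] F [ 0.2  0.2 -1.2] T [ 0.   -0.01  0.02] w 0.0271 q6 -0.06
```

The held pin leans about 2.5°, and its centre is about 9 mm short in x. I'll correct both, then come down to just above the cover.

{"method": "servo_tool", "body": {"rows": [[[20, 0.3, 0.14, 0.26, 0, 0.2, 0.25], [20, 0.5, 0, 0, 0, 0, 0], [20, 0.4, 0, 0, 0, 0, 0], [20, 0, 0, 0, 0, 0, 0]]]}}

```text
clock: 5.2
position: [0.6041, -0.2208, 0.1999]
ee_rot: [0.154, 0.699, -0.135, 0.685]
wrist_force: [-0.5, 0.2, -2.2]
width: 0.0267
```

```bash
cat > chk.py <<'E'
from h import *
s=sensors.read_state();p=s["position"];print(p.round(4),s["clock"],s["wrist_force"].round(1))
zf=p[2]-.031
for n in["scene","top","wrist"]:
    T=wristT() if n=="wrist" else None
    im,d=cams.grab_frame(n);cv2.imwrite(f"pics/{n}_{int(s['clock']*100)}.png",im)
    w=cloud(n,d,T).reshape(-1,3)
    m=(np.hypot(w[:,0]-p[0],w[:,1]-p[1])<.038)
    t=w[m&(abs(w[:,2]-zf)<.006)]
    A=np.c_[t[:,:2]-t[:,:2].mean(0),np.ones(len(t))];k=np.linalg.lstsq(A,t[:,2],rcond=None)[0]
    t=t[abs(A@k-t[:,2])<.002]
    A=np.c_[t[:,:2]-t[:,:2].mean(0),np.ones(len(t))];k=np.linalg.lstsq(A,t[:,2],rcond=None)[0]
    print(n,len(t),cv2.minEnclosingCircle((t[:,:2]*1000).astype(np.float32)),k.round(3))
E
python3 go.py .6045 -.2315 .109; python3 chk.py
```

```text
clock 5.2 pos [ 0.6041 -0.2208  0.1999] rem units [ 3.018 -0.391  0.234] turn units [-0.003 -0.249 -0.218] F [-0.5  0.2 -2.2] T [ 0.04  0.03 -0.01] w 0.0267 q6 -0.06
[ 0.6041 -0.2208  0.1999] 5.2 [-0.5  0.2 -2.2]
scene 247 ((603.8566284179688, -216.747802734375), 30.70218276977539) [-0.027 -0.008  0.169]
top 301 ((601.5615844726562, -218.79965209960938), 29.420806884765625) [-0.013  0.007  0.171]
wrist 3543 ((601.7520751953125, -219.83425903320312), 29.547189712524414) [-0.007  0.012  0.172]
```

The tilt is nearly gone. The pin is about 13 mm off in y, so I'll correct that sideways.

{"method": "servo_tool", "body": {"rows": [[[20, 0, -0.38, 0.25, 0, 0, 0], [20, 0, 0, 0, 0, 0, 0]]]}}

```text
clock: 5.52
position: [0.6087, -0.2355, 0.2047]
ee_rot: [0.153, 0.697, -0.135, 0.687]
wrist_force: [-0.2, 0.1, -0.4]
width: 0.0265
```

```bash
python3 go.py .6045 -.2315 .109; python3 chk.py
```

```text
clock 5.52 pos [ 0.6087 -0.2355  0.2047] rem units [ 3.194e+00 -3.000e-03 -1.230e-01] turn units [-0.002 -0.179 -0.206] F [-0.2  0.1 -0.4] T [-0.07 -0.04  0.03] w 0.0265 q6 -0.08
[ 0.6087 -0.2355  0.2047] 5.5167 [-0.2  0.1 -0.4]
scene 265 ((609.5785522460938, -231.45655822753906), 31.173707962036133) [-0.015  0.007  0.174]
top 299 ((604.5269775390625, -231.5699920654297), 29.866987228393555) [0.006 0.004 0.174]
wrist 3535 ((605.8323364257812, -232.79110717773438), 29.500808715820312) [-0.005  0.011  0.174]
```

The pin is level and centred at (0.605, -0.2315). I'll lower it into the cover.

{"method": "servo_tool", "body": {"rows": [[[20, 0.4, -0.01, 0.01, 0, 0, 0], [20, 0.4, -0.01, 0.01, 0, 0, 0], [20, 0.3, -0.01, 0, 0, 0, 0], [20, 0, 0, 0, 0, 0, 0]]]}}

```text
clock: 6.0
position: [0.6087, -0.2344, 0.1713]
ee_rot: [0.153, 0.697, -0.135, 0.688]
wrist_force: [-0.4, 0.5, -1.6]
width: 0.0269
```

```bash
python3 go.py .6077 -.2355 .109; python3 chk.py
```

```text
clock 6.0 pos [ 0.6087 -0.2344  0.1713] rem units [ 2.074 -0.095  0.021] turn units [-0.002 -0.167 -0.223] F [-0.4  0.5 -1.6] T [-0.    0.04 -0.03] w 0.0269 q6 -0.08
[ 0.6087 -0.2344  0.1713] 6.0 [-0.4  0.5 -1.6]
scene 230 ((608.4271240234375, -230.7288055419922), 30.590070724487305) [-0.013  0.002  0.14 ]
top 276 ((606.9892578125, -232.56939697265625), 29.569839477539062) [0.001 0.003 0.142]
wrist 3537 ((606.2528686523438, -233.31500244140625), 29.490697860717773) [-0.002  0.01   0.142]
```

{"method": "servo_tool", "body": {"rows": [[[20, 0.1, -0.04, -0.07, 0, 0, 0], [20, 0.3, -0.01, 0, 0, 0, 0], [20, 0.3, -0.01, 0, 0, 0, 0], [20, 0, 0, 0, 0, 0, 0]]]}}

```text
clock: 6.48
position: [0.6079, -0.2357, 0.1527]
ee_rot: [0.153, 0.694, -0.135, 0.69]
wrist_force: [-1.3, 0.6, -1.5]
width: 0.0266
```

```bash
python3 go.py .606 -.2355 .109; python3 chk.py
```

```text
clock 6.48 pos [ 0.6079 -0.2357  0.1527] rem units [ 1.455 -0.052 -0.047] turn units [-0.001 -0.104 -0.218] F [-1.3  0.6 -1.5] T [-0.01  0.09 -0.  ] w 0.0266 q6 -0.08
[ 0.6079 -0.2357  0.1527] 6.4833 [-1.3  0.6 -1.5]
scene 233 ((607.176513671875, -231.92422485351562), 30.61509132385254) [-0.018 -0.008  0.122]
top 249 ((604.341552734375, -232.64599609375), 29.600141525268555) [ 0.029 -0.003  0.123]
wrist 3551 ((606.0618286132812, -234.77760314941406), 29.522356033325195) [0.006 0.006 0.123]
```

{"method": "servo_tool", "body": {"rows": [[[20, 0.25, 0, -0.05, 0, 0, 0], [20, 0.25, 0, 0, 0, 0, 0], [20, 0.25, 0, 0, 0, 0, 0], [20, 0, 0, 0, 0, 0, 0]]]}}

```text
clock: 6.97
position: [0.6081, -0.2352, 0.1309]
ee_rot: [0.152, 0.693, -0.136, 0.692]
wrist_force: [-1.5, 0.2, -1.4]
width: 0.0269
```

```bash
python3 go.py .606 -.2355 .109; python3 chk.py
```

```text
clock 6.97 pos [ 0.6081 -0.2352  0.1309] rem units [ 0.73  -0.054 -0.055] turn units [-0.001 -0.062 -0.215] F [-1.5  0.2 -1.4] T [ 0.05  0.07 -0.01] w 0.0269 q6 -0.08
[ 0.6081 -0.2352  0.1309] 6.9667 [-1.5  0.2 -1.4]
scene 222 ((608.2521362304688, -231.08770751953125), 30.097124099731445) [-0.011 -0.011  0.1  ]
top 235 ((605.5177001953125, -233.02369689941406), 29.32236099243164) [ 0.027 -0.021  0.101]
wrist 3528 ((606.592529296875, -234.4895782470703), 29.474943161010742) [0.01  0.003 0.101]
```

{"method": "servo_tool", "body": {"rows": [[[20, 0.25, 0, -0.05, 0, 0.12, 0], [20, 0.22, 0, 0, 0, 0, 0], [20, 0.15, 0, 0, 0, 0, 0]]]}}

```text
clock: 7.37
position: [0.609, -0.2353, 0.1149]
ee_rot: [0.152, 0.696, -0.135, 0.689]
wrist_force: [0.6, -0.3, -1.5]
width: 0.0271
```

```bash
python3 go.py .606 -.2355 .109; python3 chk.py
```

```text
clock 7.37 pos [ 0.609  -0.2353  0.1149] rem units [ 0.196 -0.048 -0.086] turn units [-0.001 -0.133 -0.21 ] F [ 0.6 -0.3 -1.5] T [-0.04 -0.05 -0.06] w 0.0271 q6 -0.08
[ 0.609  -0.2353  0.1149] 7.3667 [ 0.6 -0.3 -1.5]
scene 200 ((607.5673217773438, -232.34402465820312), 30.385665893554688) [-0.01   0.017  0.084]
top 230 ((606.6849975585938, -233.14111328125), 29.739858627319336) [-0.016  0.008  0.083]
wrist 3531 ((605.12548828125, -233.6168975830078), 29.51953887939453) [-0.004  0.01   0.083]
```

{"method": "servo_tool", "body": {"rows": [[[20, 0.08, 0, -0.05, 0, 0, 0], [20, 0.08, 0, 0, 0, 0, 0]]]}}

```text
clock: 7.68
position: [0.6074, -0.2345, 0.1103]
ee_rot: [0.152, 0.696, -0.135, 0.689]
wrist_force: [-0.4, 0.7, -1.3]
width: 0.0267
```

```bash
python3 go.py .606 -.2355 .109; python3 chk.py
```

```text
clock 7.68 pos [ 0.6074 -0.2345  0.1103] rem units [ 0.043 -0.05  -0.031] turn units [-0.001 -0.133 -0.211] F [-0.4  0.7 -1.3] T [ 0.02 -0.01 -0.02] w 0.0267 q6 -0.08
[ 0.6074 -0.2345  0.1103] 7.6833 [-0.4  0.7 -1.3]
scene 210 ((606.2838745117188, -229.98358154296875), 30.379928588867188) [-0.027 -0.009  0.079]
top 206 ((604.4165649414062, -231.59161376953125), 28.695398330688477) [-0.001 -0.002  0.079]
wrist 3529 ((604.251953125, -233.049072265625), 29.404373168945312) [0.001 0.009 0.079]
```

About 1 mm is left. I'll press down gently until it touches.

{"method": "servo_tool", "body": {"rows": [[[20, 0.05, 0, 0, 0, 0, 0]]]}}

```text
clock: 7.92
position: [0.6078, -0.2347, 0.1092]
ee_rot: [0.152, 0.695, -0.135, 0.689]
wrist_force: [-0.1, -0.9, -1.2]
width: 0.0266
```

{"method": "servo_tool", "body": {"rows": [[[20, 0.05, 0, 0, 0, 0, 0]]]}}

```text
clock: 8.0
position: [0.6078, -0.2346, 0.1087]
ee_rot: [0.152, 0.695, -0.135, 0.689]
wrist_force: [-5.6, 2.0, 12.5]
width: 0.0268
```

```bash
python3 go.py .606 -.2355 .109; python3 chk.py
```

```text
clock 8.0 pos [ 0.6078 -0.2346  0.1087] rem units [-0.009 -0.051 -0.044] turn units [-0.001 -0.123 -0.21 ] F [-5.6  2.  12.5] T [ 0.37  1.07 -0.04] w 0.0268 q6 -0.08
[ 0.6078 -0.2346  0.1087] 8.0 [-5.6  2.  12.5]
scene 192 ((606.8125, -230.90017700195312), 30.610565185546875) [-0.008  0.006  0.077]
top 201 ((606.1454467773438, -232.7073516845703), 29.420209884643555) [-0.012  0.002  0.078]
wrist 3535 ((605.6650390625, -233.58856201171875), 29.42243003845215) [0.003 0.006 0.078]
```

Contact at 12.5 N with the flange top level at 0.078, so the flange is on the cover. I'll release.

{"method": "servo_tool", "body": {"rows": [[[32, 0, 0, 0, 0, 0, 0], [45, 0, 0, 0, 0, 0, 0], [50, 0, 0, 0, 0, 0, 0], [50, 0, 0, 0, 0, 0, 0]]]}}

```text
clock: 8.48
position: [0.6087, -0.2351, 0.11]
ee_rot: [0.152, 0.694, -0.135, 0.69]
wrist_force: [0.6, -0.1, 0.1]
width: 0.0498
```

```bash
python3 go.py .606 -.2355 .2; python3 chk.py
```

```text
clock 8.48 pos [ 0.6087 -0.2351  0.11  ] rem units [-2.998  0.017 -0.107] turn units [-0.001 -0.094 -0.207] F [ 0.6 -0.1  0.1] T [0.01 0.02 0.06] w 0.0498 q6 -0.08
[ 0.6087 -0.2351  0.11  ] 8.4833 [ 0.6 -0.1  0.1]
scene 178 ((607.6267700195312, -230.07403564453125), 30.008222579956055) [-0.005 -0.009  0.078]
top 254 ((606.0686645507812, -232.7772674560547), 29.490930557250977) [ 0.003 -0.004  0.078]
wrist 4891 ((606.5648803710938, -233.79098510742188), 29.86981201171875) [ 0.002 -0.002  0.078]
```

The flange is flat, with its top at 0.078. I'll withdraw upward.

{"method": "servo_tool", "body": {"rows": [[[50, -0.3, 0, 0, 0, 0, 0], [50, -0.5, 0, 0, 0, 0, 0], [50, -0.8, 0, 0, 0, 0, 0], [50, -0.8, 0, 0, 0, 0, 0], [50, -0.8, 0, 0, 0, 0, 0]]]}}

```text
clock: 9.05
position: [0.6047, -0.2353, 0.2038]
ee_rot: [0.153, 0.699, -0.134, 0.686]
wrist_force: [0.2, -0.6, 0.6]
width: 0.0499
```

{"method": "servo_tool", "body": {"rows": [[[50, -0.5, 0, -0.8, 0, 0, 0], [50, 0, 0, -0.9, 0, 0, 0], [50, 0, 0, -0.5, 0, 0, 0], [50, 0, 0, 0, 0, 0, 0], [50, 0, 0, 0, 0, 0, 0]]]}}

```text
clock: 9.47
position: [0.5468, -0.2113, 0.2315]
ee_rot: [0.152, 0.694, -0.136, 0.691]
wrist_force: [-0.2, -0.3, -0.9]
width: 0.0501
```

Run:
```python
from h import *
s=sensors.read_state();print(s["clock"],s["position"],s["wrist_force"].round(1))
for n in["scene","top"]:
    im,d=cams.grab_frame(n);cv2.imwrite(f"pics/{n}_end.png",im);w=cloud(n,d).reshape(-1,3)
    for nm,c in dict(new=(.606,-.232),home=(.530,-.113),short=(.5155,.104),dowel=(.5107,.2634)).items():
        t=w[(np.hypot(w[:,0]-c[0],w[:,1]-c[1])<.035)&(w[:,2]<.14)&(w[:,2]>.034)]
        if len(t):
            q=t[t[:,2]>t[:,2].max()-.006];f=t[(t[:,2]>.074)&(t[:,2]<.082)]
            print(n,nm,q.mean(0).round(4),"flange",np.median(f[:,2]).round(4) if len(f) else None)
```

```text
9.4667 [ 0.54682038 -0.21131649  0.23150893] [-0.2 -0.3 -0.9]
scene new [ 0.608  -0.2304  0.122 ] flange 0.0776
scene home [ 0.5299 -0.112   0.1218] flange 0.0774
scene short [0.516  0.1052 0.0882] flange 0.0775
scene dowel [0.511  0.2652 0.1037] flange 0.0783
top new [ 0.6047 -0.215   0.0779] flange 0.0777
top home [ 0.5297 -0.1142  0.1217] flange 0.0781
top short [0.5153 0.1028 0.0883] flange 0.0789
top dowel [0.5109 0.2624 0.1031] flange 0.0784
```

View pics/scene_end.png

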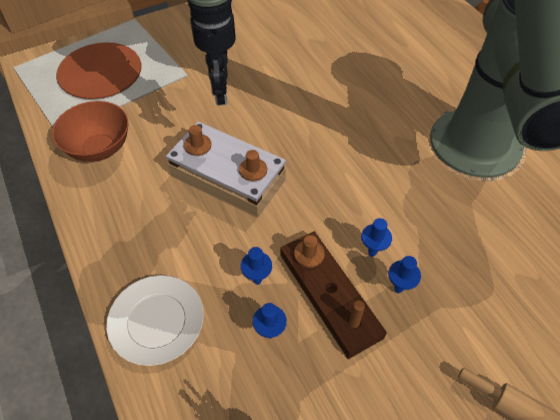

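The final scene view shows the long pin upright in the mould at (196,140), level with the home pin at (252,165). The short pin and dowel are still in the rack, and the gripper is clear at (220,95).

```bash
python3 -c "
from station import finish_job
print(finish_job())"
```

```text
the job is handed in; nothing more can be done
None
```

The long pin is in the cover's empty hole with its flange flat on the cover, and the job was handed in at about 9.6 s of the 48 s allowed. I lifted it from the rack's middle pocket, lowered it in the grip until the flange met the cover at about 12.5 N, then let go and drew the gripper clear.

**Seating:** The last scene view puts the pin's head at 0.122 m and its flange top at 0.0776 m. Those match the pin already home (0.1218 m and 0.0774 m). The flange slope measured just after release was under 0.01. The tip cannot be seen in the base hole, so that rests on the height match.

**Bystanders:** The short pin and dowel are where they were in the rack, and I did not touch the blue look-alikes.

**Disagreements:**
- The cameras placed the seated pin 1–3 mm from the hole centre and differed from each other by up to about 4 mm, inside the hole's clearance.
- In the last top view the gripper apparently hid the pin's head, so only its flange could be read there (0.0777 m).
- The pin leaned about 2.5° when first lifted, and I corrected that before lowering it.

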